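# Trip the hidden drawer latch through the release slot

## Task

The drawer of the small grey steel lock box will not open. Take the screwdriver and gently feel with its blade through the small release slot in the box's front until you find the hidden spring latch and press it home, so that the drawer pops out; press lightly, staying well under 20 N, because solid steel lies beside the latch. Then lay the screwdriver down on the bench, pull the drawer fully open by its knob and let go, leaving everything else where it stands.

Things in the scene. Friction and masses are not known exactly. Their poses are not given: they have to be found in the camera images.
- lock_box: small grey steel lock box, fixed on the bench, 140 mm deep (x) x 230 wide (y) x 84 tall. Origin: centre of its underside; its x axis points from its front into the box (away from the robot), y to its left, z up. The front sheet is at x = -70 mm. Drawer in the left part of the front, release slot in the right part
- slot (a point): centre of the mouth of the release slot, a steel-rimmed opening in the right part of the box's front, 38 mm wide (level, along box y) x 13 mm high, 7 mm deep, 50 mm above the bench; axes as the box's, so x points straight into the slot
- behind_slot (a point): point 25 mm straight in from the slot's centre, fixed to the box. It lies on the face of a hidden upright steel plate, square to the slot and wider than it. Flush in the plate is the latch's striker, 14 mm wide, taller than the slot; its centre lies anywhere up to 12 mm left or right (box y) of this point, different every time and not to be seen, only felt
- latch_feel (a point): same point, for how it feels: the plate is solid and does not give; the striker, pressed straight in within about 4 mm of its own centre line, gives against a spring of 2.5 N at first touch plus 0.5 N per mm, trips the latch after 6 mm and meets a solid stop after 10 mm (7.5 N). It springs back when let go; the drawer stays released. Further off its centre line the blade catches the solid plate
- drawer (a joint): how far the drawer is out, m: 0 = shut and latched, jumps to about 0.025 when the latch trips (a spring pushes it), 0.10 = fully open; it moves along the box's -x, with about 1 N of friction, and stays where it is left
- knob (a point): middle of the head of the drawer's round steel knob (head 24 mm across, 18 mm long along box x), 35 mm in front of the drawer's face, 50 mm above the bench; moves with the drawer; axes as the box's; can be gripped from above across box y. The box's top is 34 mm above it
- grip (a point): centre of the handle of the screwdriver, which lies on the bench: thick handle 28 mm across, 105 mm long, half-way up (14 mm above the bench as it lies); x axis points along the screwdriver from handle to blade. The round blade, 5 mm thick and about 90 mm long, is in line with the handle; its tip is 140 mm ahead of this point. 90 g
- tip (a point): tip of the screwdriver's blade
- screwdriver: the same screwdriver, 202 mm long; origin on its underside 43 mm ahead of the handle's centre; axes as at its handle's centre
- glue_mid (a point): middle of the upright white glue bottle, 56 mm across, 160 mm tall, standing in front of the box, to the left; not to be disturbed
- measure_mid (a point): middle of the tape measure, 60 x 80 mm, 66 mm tall, standing in front of the box, to the left, beyond the glue bottle; not to be disturbed

How it is judged:
On the way, in this order (a step that is already met when the one before it is completed fails the run):
1. the blade is in through the release slot (x of tip in the frame of slot above 0.01 m and y of tip in the frame of slot between -0.02 and 0.02 m and value of joint drawer below 0.006 m), for 0.1 s.
2. the latch trips while the blade is in the slot, and the drawer pops out (value of joint drawer above 0.012 m and x of tip in the frame of slot above 0.01 m), for 0.05 s.
At the end, for the whole second after the job is handed in: the drawer is out by more than 90 of its 100 mm, and the screwdriver lies flat and still on the bench (handle centre and blade tip less than 30 mm above it) (value of joint drawer above 0.09 m and height (world z) of grip between 0 and 0.03 m and height (world z) of tip between 0 and 0.03 m and linear speed of screwdriver below 0.03 m/s); the robot touches nothing.
It fails at once if the screwdriver presses on the lock box, its latch or the plate inside with more than 20 N (contact force between screwdriver and lock_box above 20 N).
It fails at once if the glue bottle is moved by more than 30 mm (distance of glue_mid from where it was at the start of the episode above 0.03 m).
It fails at once if the tape measure is moved by more than 30 mm (distance of measure_mid from where it was at the start of the episode above 0.03 m).
It also fails if it takes over 72 s, if anything falls off the work surface, if the arm or the gripper's body presses on something with over 40 N, if the wrist force passes 120 N, or if a joint passes its speed limit or range.

## Robot

A 6-joint arm with a two-finger parallel gripper is mounted at the origin on a cart in front of the work surface, level with it; the furniture and walls round the work are solid. World frame = base frame: x ahead of the robot, y to its left, z up, the work surface at z = 0. Lengths are in m, angles in rad, forces in N, time in s.
With the tool pointing down it reaches from about 0.325 to 0.9 m from the base axis. Payload 6.1 kg.
Tool frame: the origin (TCP) lies midway between the tips of the shut fingers; the grasp point (between the pads) lies 19 mm behind it; x points along the fingers, y is the direction in which the jaws open and shut, and the axes are right-handed (so a half turn about x gives the same grasp; the last joint's range is limited). The gripper opens to 85 mm and grips with 20 to 120 N. Pads are 22 mm wide; open, the fingers measure 114 mm over their backs; the gripper's body (76 mm by 85 mm) begins 54 mm behind the grasp point. The pads swing forward as they close: fully open they stand 13 mm farther back than shut.
Start: joints at [1.011, 0.22, 1.526, -0, 1.395, -0.126], TCP at [0.263, 0.567, 0.201] pointing down, gripper open.
Joint ranges: [-2.98, 2.98], [-0.91, 2.08], [0.09, 2.57], [-1.24, 4.39], [0.2, 2.65], [-2.68, 2.68]. Speed limits (rad/s): [2.57, 2.57, 3.01, 3.14, 3.14, 3.14].

## Interface

Orientations are given as [roll, pitch, yaw] about the fixed x, y, z axes, in that order (R = Rz(yaw) Ry(pitch) Rx(roll)).
In Python, from plant import movep, move_l, set_joints, gripper_to, hold, inverse_kinematics, observe, get_image, get_calibration, Unreachable, job_done gives the robot as it stands. Calls block until the motion is done:
- movep(position, orientation): joint-space move of the TCP to a pose.
- move_l(position, feed=0.15, rotation=None, max_force=None): straight line of the TCP; rotation=None keeps the orientation; feed is the mean speed in m/s. With max_force (N) it stops when the force on the tool has changed by that much, and returns True; else False.
- set_joints(angles): joint-space move.
- gripper_to(opening, f_grip=None): finger opening in m; f_grip is the grip in N (None keeps the last); returns when the fingers have stopped.
- hold(seconds).
- inverse_kinematics(position, orientation): joint angles nearest the present ones, or None.
- observe(): the state.
- get_image(name): name is "scene" or "top" or "wrist"; returns (picture, depth): 420x560x3 uint8, red, green, blue; 420x560 float32, m along the optical axis (not along the pixel's ray), 0 where there is no reading.
- get_calibration(name): a dict with "intrinsics" (3x3 intrinsics, pixels), "world_from_camera" (4x4, takes a point from camera to world coordinates). Camera axes: x right, y down, z forward; pixel columns grow to the right and rows downward; lengths in m; the calibration is good to about 2 mm. A picture is of the moment at which its call begins: read the wrist's pose just before it. get_calibration takes no time and is no camera call; for the wrist camera it gives the pose at the moment of the call.
A pose or a line that the arm cannot do raises Unreachable and nothing moves.
- job_done(): hands the job in, once; it reports no verdict.
The state is a dict: "time_s": time; "q": joint angles; "joint_velocities": joint speeds; "joint_torque": joint torques, N m; "eef_pos": TCP position; "tcp_rot": TCP orientation; "ft_force": force on the tool from outside, world axes, zero at the start; "torque": the same for the moment, N m; "opening": finger opening in m.
Only numpy, scipy, OpenCV 4.12 (cv2) and the standard library are available. Lean on these libraries where they do the work, as an engineer would, in place of code of your own. Each camera call takes 0.05 s, during which the arm holds its last target. There are 200 camera calls.

## Working session

There is one attempt and no reset: what is moved stays moved. The work goes in short steps, each a Python script; the robot and the scene stay as the last script left them, time stands still between calls to the robot, and variables do not carry over. Pictures are saved under pics/ and viewed, about 8 in all and at most 12, crops included, and the job is handed in when it is done.

```bash
mkdir -p pics; ls; python3 - <<'E'
from plant import *
import cv2, numpy as np
for n in ("scene","top"):
    im,d=get_image(n); c=get_calibration(n)
    cv2.imwrite(f"pics/{n}0.png",im[:,:,::-1]); np.savez(f"{n}0.npz",im=im,d=d,K=c["intrinsics"],T=c["world_from_camera"])
    print(n,np.round(c["intrinsics"],1).tolist(),np.round(c["world_from_camera"],3).tolist())
s=observe();print(s)
E
```

```text
pics
scene [[395.1, 0.0, 278.4], [0.0, 395.1, 204.9], [0.0, 0.0, 1.0]] [[0.687, -0.288, 0.668, -0.121], [-0.727, -0.26, 0.636, -0.768], [-0.01, -0.922, -0.388, 0.487], [0.0, 0.0, 0.0, 1.0]]
top [[465.1, 0.0, 278.8], [0.0, 465.1, 206.3], [0.0, 0.0, 1.0]] [[-0.01, -0.994, 0.112, 0.445], [-1.0, 0.013, 0.023, -0.115], [-0.024, -0.112, -0.993, 1.207], [0.0, 0.0, 0.0, 1.0]]
{'time_s': 0.1, 'q': array([ 1.01088558e+00,  2.21170808e-01,  1.52748614e+00, -2.01828804e-05,
        1.39468901e+00, -1.26105172e-01]), 'joint_velocities': array([ 0.00083253, -0.00140139, -0.00281557,  0.00016311,  0.00044014,
       -0.00075039]), 'joint_torque': array([ 5.62491023e-04, -4.98245752e+01, -3.90547371e+01, -1.00268442e-04,
        5.69053780e-03, -2.92823063e-05]), 'eef_pos': array([0.26240154, 0.56659811, 0.20019968]), 'tcp_rot': array([-1.68557219,  1.56904292, -2.11937421]), 'ft_force': array([-0.63185553, -0.19698994,  0.84394318]), 'torque': array([0.0404986 , 0.05413002, 0.01985709]), 'opening': 0.0851733645181102}
```

View pics/scene0.png

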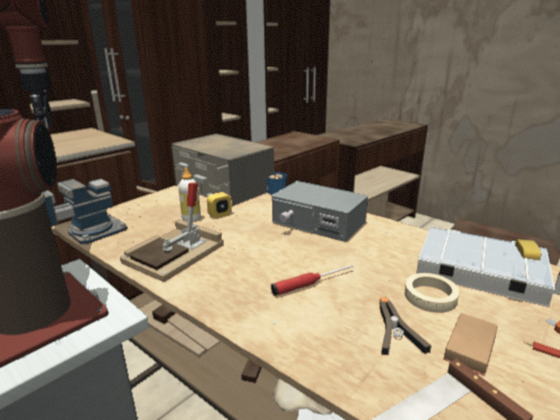

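View pics/top0.png

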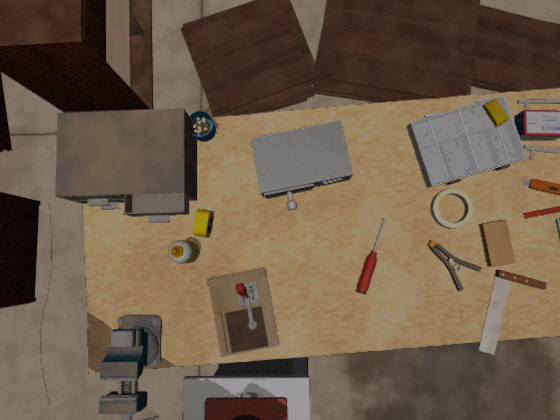

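The scene view shows the lock box around (320,210), with its knob at (287,215) and slot at (328,222). In the top view the box is at (300,157), knob (292,203), and the screwdriver runs from its handle at (368,272) to its tip at (383,219). The glue is at (180,250) and the tape at (203,222). Next I measure these.

```bash
cat > h.py <<'E'
import numpy as np, cv2
def cloud(d,K,T):
    v,u=np.mgrid[:d.shape[0],:d.shape[1]]
    P=np.stack([(u-K[0,2])/K[0,0]*d,(v-K[1,2])/K[1,1]*d,d],-1)
    return P@T[:3,:3].T+T[:3,3]
def ray(px,K,T,z):
    r=T[:3,:3]@np.linalg.solve(K,[px[0],px[1],1.]); o=T[:3,3]
    return o+r*(z-o[2])/r[2]
E
python3 - <<'E'
from h import *
f=np.load("top0.npz");im,d,K,T=[f[k] for k in("im","d","K","T")]
P=cloud(d,K,T)
print("bench z",np.median(P[230:300,300:340,2]))
# box top
m=np.zeros(d.shape,np.uint8);m[110:200,235:365]=1
m&=(abs(P[...,2]-.084)<.012).astype(np.uint8)
xy=P[m>0][:,:2].astype(np.float32)
print("box z",np.median(P[m>0][:,2]))
uv=np.argwhere(m)[:,::-1].astype(np.float32)
c=np.array([ray(p,K,T,.084)[:2] for p in uv],np.float32)
r=cv2.minAreaRect(c);print("box",r)
hsv=cv2.cvtColor(im,cv2.COLOR_RGB2HSV)
red=((hsv[...,0]<8)|(hsv[...,0]>172))&(hsv[...,1]>150)&(hsv[...,2]>80)
m=np.zeros(d.shape,bool);m[235:305,345:395]=1
uv=np.argwhere(red&m)[:,::-1]
c=np.array([ray(p,K,T,.016)[:2] for p in uv],np.float32)
r=cv2.minAreaRect(c);print("handle",r,len(c),c.mean(0))
print("tip",ray((384,218),K,T,.014), "knob",ray((292,205),K,T,.06),P[195:212:4,292].round(3).tolist())
print("glue",P[250,180],"tape",P[222,203], "lever", P[288,241])
# heights of anything >.1 between
f=np.load("scene0.npz");im,d,K,T=[f[k] for k in("im","d","K","T")]
P2=cloud(d,K,T)
hsv=cv2.cvtColor(im,cv2.COLOR_RGB2HSV)
cv2.imwrite("pics/crop.png",cv2.resize(im[170:310,250:390,::-1],None,fx=4,fy=4,interpolation=cv2.INTER_CUBIC))
print("slot approx",P2[218:226:3,328].round(3).tolist(),"knob",P2[215,287].round(3), "tip",ray((353,267),K,T,.014))
E
```

```text
bench z -0.0005743754692718595
box z 0.08355909792461724
box ((0.6911484003067017, -0.1441059559583664), (0.14805488288402557, 0.22960206866264343), 10.625266075134277)
handle ((0.4123651683330536, -0.31005382537841797), (0.02461591362953186, 0.10288827121257782), 70.64984893798828) 377 [ 0.40978813 -0.30922148]
tip [ 0.54624854 -0.35633205  0.014     ] knob [ 0.57751333 -0.12103899  0.06      ] [[0.611, -0.122, 0.0], [0.594, -0.121, 0.049], [0.582, -0.121, 0.063], [0.573, -0.121, 0.059], [0.568, -0.121, 0.002]]
glue [0.46763513 0.13857676 0.13740575] tape [0.53765591 0.09989649 0.06285885] lever [ 0.38201864 -0.00549806  0.16947741]
slot approx [[0.662, -0.204, 0.046], [0.659, -0.206, 0.038], [0.636, -0.224, 0.043]] knob [ 0.58  -0.131  0.059] tip [ 0.54441754 -0.36280816  0.014     ]
```

View pics/crop.png

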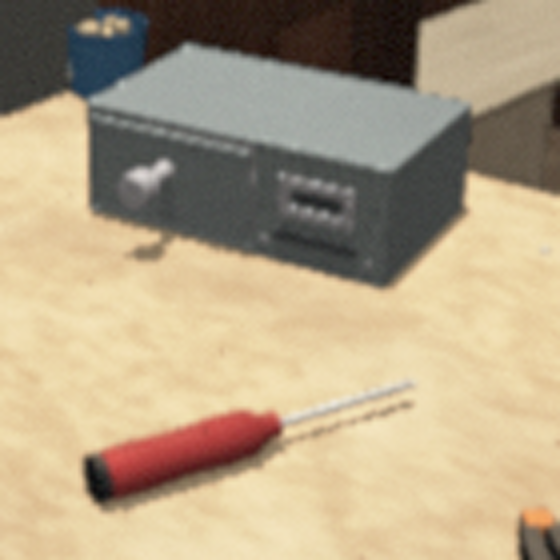

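The crop shows the front face from (92,106) to (381,285), the slot rim centred near (316,199), and the screwdriver flat and clear of other objects. I'll locate the slot in two ways: by casting a ray onto the front plane, and by a homography of the front face.

```bash
python3 - <<'E'
from h import *
f=np.load("scene0.npz");im,d,K,T=[f[k] for k in("im","d","K","T")]
# scene cloud: fit front plane and top
P=cloud(d,K,T)
yaw=np.radians(10.63);R=np.array([[np.cos(yaw),-np.sin(yaw)],[np.sin(yaw),np.cos(yaw)]])
c0=np.array([.691,-.144])
L=P.copy();L[...,:2]=(P[...,:2]-c0)@R
m=np.zeros(d.shape,bool);m[180:240,268:370]=1
fr=m&(L[...,2]>.012)&(L[...,2]<.07)&(abs(L[...,0]+.07)<.012)&(abs(L[...,1])<.1)
A=np.c_[L[fr][:,1],np.ones(fr.sum())]
k,b=np.linalg.lstsq(A,L[fr][:,0],rcond=None)[0];print("front: slope",k,"x at y0",b,np.std(L[fr][:,0]-A@[k,b]),fr.sum())
tp=m&(abs(L[...,2]-.084)<.004)
print("top extents scene: x",np.percentile(L[tp][:,0],[1,99]),"y",np.percentile(L[tp][:,1],[1,99]))
H,_=cv2.findHomography(np.float32([[92,106],[390,166],[381,285],[93,210]]),np.float32([[115,84],[-115,84],[-115,0],[115,0]]))
pts=np.float32([[[278,172]],[[352,186]],[[352,228]],[[280,212]],[[315.5,199.5]],[[318,202]],[[147,183]],[[172,163]]])
print(cv2.perspectiveTransform(pts,H)[:,0].round(1).tolist())
# ray onto front plane x=-.07
n=np.r_[R[:,0],0]
for px in ((328.9,219.9),(329.4,220.4),(319.3,212.9),(337.9,226.9),(347.3,211.3),(272.8,196.3)):
    r=T[:3,:3]@np.linalg.solve(K,[*px,1]);o=T[:3,3]
    p0=np.r_[c0-R[:,0]*.07,0];p=o+r*(n@(p0-o))/(n@r)
    print(px,p.round(4),(R.T@(p[:2]-c0)).round(4))
# top cam extents
f=np.load("top0.npz");P=cloud(f["d"],f["K"],f["T"]);L=P.copy();L[...,:2]=(P[...,:2]-c0)@R
m=np.zeros(P.shape[:2],bool);m[110:200,235:365]=1;m&=abs(L[...,2]-.084)<.004
print("top cam: x",np.percentile(L[m][:,0],[1,99]),"y",np.percentile(L[m][:,1],[1,99]))
from plant import *
for pos,yw in (((.413,-.311,.004),-.339),((.49,-.25,.04),.1855),((.55,-.12,.034),.1855),((.47,-.13,.034),.1855)):
    print(inverse_kinematics(pos,[0,np.pi/2,yw]))
E
```

```text
front: slope -0.042649104805244226 x at y0 -0.06773286608571882 0.0026327075015656048 1160
top extents scene: x [-0.065785    0.07375816] y [-0.11756695  0.10900972]
[[-37.70000076293945, 63.599998474121094], [-90.69999694824219, 64.9000015258789], [-92.5, 35.5], [-40.5, 34.79999923706055], [-65.9000015258789, 49.79999923706055], [-67.69999694824219, 48.400001525878906], [66.5, 32.79999923706055], [45.5, 52.900001525878906]]
(328.9, 219.9) [ 0.6352 -0.2263  0.0563] [-0.07   -0.0706]
(329.4, 220.4) [ 0.6355 -0.2278  0.0552] [-0.07   -0.0721]
(319.3, 212.9) [ 0.63   -0.1987  0.0694] [-0.07   -0.0425]
(337.9, 226.9) [ 0.64   -0.2519  0.0429] [-0.07   -0.0966]
(347.3, 211.3) [ 0.6442 -0.2743  0.0916] [-0.07   -0.1194]
(272.8, 196.3) [ 0.6034 -0.0568  0.086 ] [-0.07    0.1018]
top cam: x [-0.06430226  0.07276342] y [-0.11271143  0.11238281]
[-0.79805784  0.20389097  1.95201774  0.          0.98568394 -2.02985416]
[-0.61515371  0.21835078  1.85323668  0.          1.07000519 -2.37145003]
[-0.35489752  0.25499063  1.82201926  0.          1.06458276 -2.11119385]
[-0.43173738  0.08745624  2.0156628   0.          1.03847362 -2.18803371]
```

```bash
python3 - <<'E'
from h import *
from plant import *
from scipy.spatial.transform import Rotation as Ro
f=np.load("top0.npz");P=cloud(f["d"],f["K"],f["T"]);m=np.zeros(P.shape[:2],bool);m[110:200,235:365]=1;m&=abs(P[...,2]-.084)<.004
print(cv2.minAreaRect(P[m][:,:2].astype(np.float32)))
s=observe();T=get_calibration("wrist")["world_from_camera"]
Rt=Ro.from_euler("xyz",s["tcp_rot"]).as_matrix()
print("cam in tool",(Rt.T@(T[:3,3]-s["eef_pos"])).round(3),"axes",(Rt.T@T[:3,:3]).round(2).tolist(),get_calibration("wrist")["intrinsics"][0])
for roll in (0,np.pi):
  for p in (.5,.7,.9):
    for pos in ((.42,-.26,.2),(.45,-.22,.17),(.4,-.2,.25)):
      q=inverse_kinematics(pos,[roll,p,.19]); print(roll,p,pos,None if q is None else q.round(2))
E
```

```text
((0.6923397183418274, -0.14413359761238098), (0.14725686609745026, 0.23014113306999207), 10.799820899963379)
cam in tool [-0.173 -0.001 -0.082] axes [[0.0, -0.32, 0.95], [1.0, -0.0, -0.0], [0.0, 0.95, 0.32]] [292.67829611   0.         281.63784286]
0 0.5 (0.42, -0.26, 0.2) [-1.49 -0.27  2.4   1.09  1.39  2.6 ]
0 0.5 (0.45, -0.22, 0.17) [-1.37 -0.28  2.47  1.16  1.28  2.58]
0 0.5 (0.4, -0.2, 0.25) None
0 0.7 (0.42, -0.26, 0.2) None
0 0.7 (0.45, -0.22, 0.17) None
0 0.7 (0.4, -0.2, 0.25) None
0 0.9 (0.42, -0.26, 0.2) None
0 0.9 (0.45, -0.22, 0.17) None
0 0.9 (0.4, -0.2, 0.25) None
3.141592653589793 0.5 (0.42, -0.26, 0.2) [-1.49 -0.27  2.4   1.09  1.39 -0.54]
3.141592653589793 0.5 (0.45, -0.22, 0.17) [-1.37 -0.28  2.47  1.16  1.28 -0.56]
3.141592653589793 0.5 (0.4, -0.2, 0.25) [-1.54 -0.63  2.51  1.05  1.56 -0.35]
3.141592653589793 0.7 (0.42, -0.26, 0.2) [-1.36 -0.37  2.34  0.92  1.3  -0.3 ]
3.141592653589793 0.7 (0.45, -0.22, 0.17) [-1.24 -0.38  2.41  0.96  1.18 -0.28]
3.141592653589793 0.7 (0.4, -0.2, 0.25) [-1.39 -0.68  2.43  0.88  1.46 -0.14]
3.141592653589793 0.9 (0.42, -0.26, 0.2) [-1.21 -0.39  2.25  0.7   1.24 -0.05]
3.141592653589793 0.9 (0.45, -0.22, 0.17) [-1.08 -0.39  2.31  0.72  1.12  0.  ]
3.141592653589793 0.9 (0.4, -0.2, 0.25) [-1.2  -0.65  2.32  0.67  1.39  0.08]
```

Top camera yaw is 10.7°, and the box centre is good to about 3 mm. Next I'll look at the slot with the wrist camera (it sits behind the tool and looks forward at roll 0), then grasp.

```bash
cat >> h.py <<'E'
PI2=np.pi/2; YB=np.radians(10.8)
RB=lambda yaw: np.array([[np.cos(yaw),-np.sin(yaw)],[np.sin(yaw),np.cos(yaw)]])
C0=np.array([.692,-.144])
def box(x,y,z,yaw=YB,c=C0): return [*(c+RB(yaw)@[x,y]),z]
def shot(name,fn):
    from plant import get_image,get_calibration
    c=get_calibration(name); im,d=get_image(name)
    cv2.imwrite(f"pics/{fn}.png",im[:,:,::-1]); np.savez(fn+".npz",im=im,d=d,K=c["intrinsics"],T=c["world_from_camera"])
E
python3 - <<'E'
from h import *
from plant import *
movep([.30,.52,.36],[0,PI2,.3])
movep(box(-.20,-.066,.30),[0,PI2,YB])
move_l(box(-.20,-.066,.08),feed=.25)
hold(.2)
shot("wrist","w1")
s=observe();print(s["time_s"],s["eef_pos"],s["tcp_rot"],s["ft_force"])
E
```

```text
5.0 [ 0.50875948 -0.24684598  0.08144858] [-0.77180608  1.56830766 -0.58326968] [0.34084168 0.45451083 0.45910107]
```

View pics/w1.png

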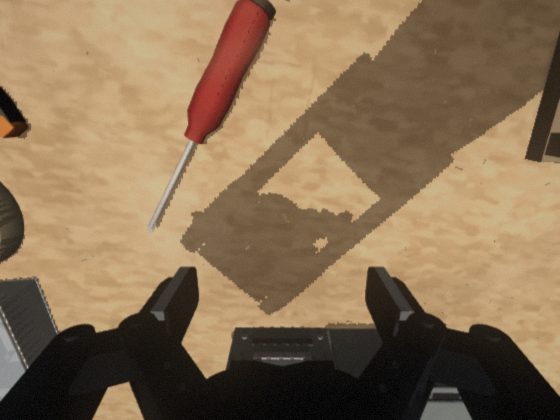

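The wrist view shows the box front at rows 328-395, with the slot near (287,350) between the fingers. The screwdriver tip is at (151,229), and its handle runs from (195,130) to (255,12).

```bash
python3 - <<'E'
from h import *
f=np.load("w1.npz");im,d,K,T=[f[k] for k in("im","d","K","T")]
cv2.imwrite("pics/w1c.png",cv2.resize(im[310:400,215:385,::-1],None,fx=4.5,fy=4.5,interpolation=cv2.INTER_CUBIC))
hsv=cv2.cvtColor(im,cv2.COLOR_RGB2HSV)
red=((hsv[...,0]<8)|(hsv[...,0]>172))&(hsv[...,1]>150)&(hsv[...,2]>60);red[:,:170]=0;red[150:]=0
c=np.array([ray(p,K,T,.014)[:2] for p in np.argwhere(red)[:,::-1]],np.float32)
print("red",cv2.minAreaRect(c),c.mean(0))
ln=cv2.fitLine(c,cv2.DIST_L2,0,.01,.01).ravel();print(ln,np.degrees(np.arctan2(ln[1],ln[0])))
t=ray((151,229),K,T,.014);print("tip",t)
b=ray((192,140),K,T,.014);print("blade dir",np.degrees(np.arctan2(*(t-b)[[1,0]])),np.hypot(*(t-b)[:2]))
print("slot",ray((287,350),K,T,.05))
E
```

```text
red ((0.4111679196357727, -0.3119436204433441), (0.02754680998623371, 0.10742919892072678), 70.28368377685547) [ 0.40617684 -0.3105663 ]
[ 0.9441182  -0.3296071   0.40617698 -0.31056616] -19.24493
tip [ 0.5456347  -0.35890296  0.014     ]
blade dir -18.923769078889446 0.08861816299877912
slot [ 0.62082373 -0.22181015  0.05      ]
```

View pics/w1c.png

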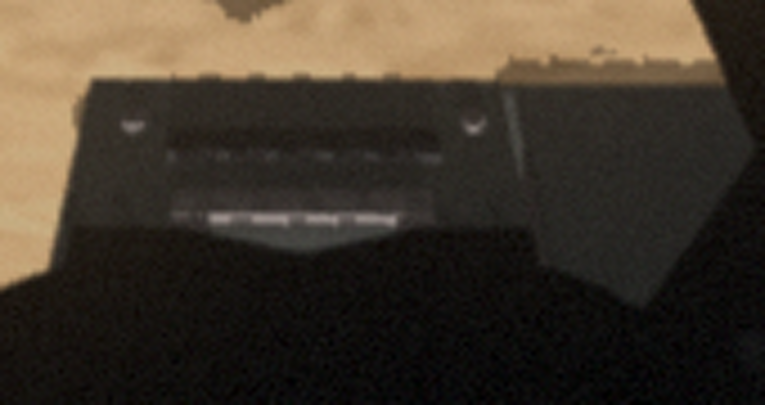

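The crop shows the face upside down. The bright lower lip of the slot spans crop x 208–397 at y 218, which is full-frame (282.3,358.4). The box's bottom right corner is at (235.4,327.8).

```bash
python3 - <<'E'
from h import *
f=np.load("w1.npz");im,d,K,T=[f[k] for k in("im","d","K","T")]
g=lambda x,y,z: ray((215+x/4.5-.4,310+y/4.5-.4),K,T,z)
a,b=g(208,218,.0435),g(397,218,.0435);print("lip",a,b,np.linalg.norm(a-b))
m=(a+b)/2
e,f2=g(95,80,0),g(500,82,0);v=f2-e;print("edge",e,f2,"yaw",np.degrees(np.arctan2(-v[0],v[1])))
for yaw in (YB,):
  print("slot local",RB(yaw).T@(m[:2]-C0),"corner local",RB(yaw).T@(e[:2]-C0),"seam", RB(yaw).T@(f2[:2]-C0))
E
```

```text
lip [ 0.64056647 -0.24224823  0.0435    ] [ 0.63326335 -0.20453995  0.0435    ] 0.0384089778927652
edge [ 0.64883043 -0.270958    0.        ] [ 0.63132865 -0.17729829  0.        ] yaw 10.584537079866248
slot local [-0.06898635 -0.06766589] corner local [-0.06619447 -0.11662006] seam [-0.06583617 -0.02133981]
```

```bash
cat >> h.py <<'E'
YB=np.radians(10.75); SL=np.array([.637,-.2234]); OFF=.120
def slot(x,y,z=.040,yaw=YB,off=None):  # TCP position for tip at slot-frame (x,y)
    return [*(SL+RB(yaw)@[x-(OFF if off is None else off),y]),z]
E
python3 - <<'E'
from h import *
from plant import *
ys=np.radians(-19.2); g=np.array([.5455,-.3585])-.12*np.array([np.cos(ys),np.sin(ys)])
move_l([.49,-.25,.12],feed=.25)
movep([*g,.09],[0,PI2,ys])
gripper_to(.06,f_grip=60)
print(move_l([*g,.004],feed=.12,max_force=10))
gripper_to(0.0,f_grip=60)
s=observe();print(s["time_s"],s["eef_pos"],s["opening"],s["ft_force"])
move_l([*g,.09],feed=.15)
movep(slot(-.04,0,.09),[0,PI2,YB])
move_l(slot(-.02,0),feed=.1); hold(.3)
shot("wrist","w2"); shot("scene","s2")
s=observe();print(s["time_s"],s["eef_pos"],s["tcp_rot"],s["opening"],s["ft_force"])
im=cv2.imread("pics/w2.png")[300:400,200:370];im2=cv2.imread("pics/s2.png")[180:280,260:430]
cv2.imwrite("pics/c2.png",np.vstack([cv2.resize(i,None,fx=4,fy=3,interpolation=cv2.INTER_CUBIC) for i in (im,im2)]))
E
```

```text
False
7.6333 [ 0.43215394 -0.3190277   0.00402698] -6.260370301167098e-05 [-0.30295533  0.64194619 -0.52550303]
9.8917 [ 0.49961723 -0.2496538   0.0404139 ] [-0.81966149  1.57010205 -0.63206648] 0.00014406465828016829 [-0.72772721 -0.38116312  0.4833413 ]
```

View pics/c2.png

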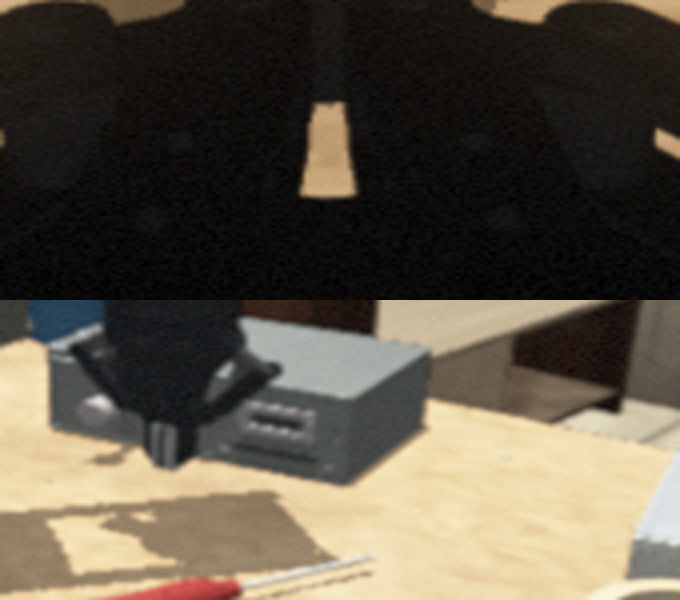

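The gripper shut to 0 without holding anything; the scene crop shows the screwdriver still on the bench with its tip at about (353,266). I'll check whether it has moved.

```bash
python3 - <<'E'
from h import *
from plant import *
shot("top","t2")
for fn in ("scene0","s2","top0","t2"):
    f=np.load(fn+".npz");im,d,K,T=[f[k] for k in("im","d","K","T")]
    hsv=cv2.cvtColor(im,cv2.COLOR_RGB2HSV)
    red=((hsv[...,0]<8)|(hsv[...,0]>172))&(hsv[...,1]>150)&(hsv[...,2]>80)
    m=np.zeros(d.shape,bool)
    if "s" in fn: m[260:310,255:345]=1
    else: m[235:305,345:395]=1
    c=np.array([ray(p,K,T,.014)[:2] for p in np.argwhere(red&m)[:,::-1]],np.float32)
    print(fn,len(c),cv2.minAreaRect(c),c.mean(0))
a=cv2.imread("pics/t2.png")[160:320,250:450]
cv2.imwrite("pics/t2c.png",cv2.resize(a,None,fx=3.5,fy=3.5,interpolation=cv2.INTER_CUBIC))
E
```

```text
scene0 398 ((0.41633838415145874, -0.3105088770389557), (0.03536020219326019, 0.10368874669075012), 71.1246109008789) [ 0.41334817 -0.3098268 ]
s2 400 ((0.4154735207557678, -0.3103824257850647), (0.03531328961253166, 0.10558244585990906), 71.92445373535156) [ 0.41335538 -0.30977637]
top0 377 ((0.4123096764087677, -0.3103816509246826), (0.024657227098941803, 0.1030610203742981), 70.64985656738281) [ 0.40972835 -0.3095479 ]
t2 1096 ((0.4164510667324066, -0.3164544105529785), (0.11937674134969711, 0.18126772344112396), 85.61576080322266) [ 0.4250222  -0.32330197]
```

View pics/t2c.png

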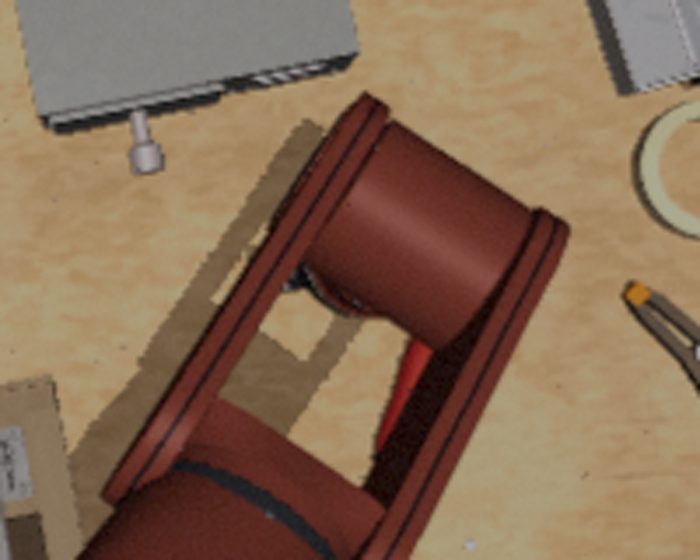

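The screwdriver hasn't moved (red blob identical within 1 mm), so the jaws somehow didn't enclose it. I'll repeat the grasp with pictures before and after closing.

```bash
python3 - <<'E'
from h import *
from plant import *
ys=np.radians(-19.2); g=np.array([.5455,-.3585])-.12*np.array([np.cos(ys),np.sin(ys)])
move_l(slot(-.04,0,.10),feed=.2)
gripper_to(.06,f_grip=60);print("open",observe()["opening"])
movep([*g,.09],[0,PI2,ys]);s=observe();print(s["eef_pos"],s["tcp_rot"],s["opening"])
print(move_l([*g,.004],feed=.12,max_force=10)); hold(.2)
s=observe();print(s["time_s"],s["eef_pos"],s["opening"],s["ft_force"])
shot("wrist","w3a")
gripper_to(0.02,f_grip=60);hold(.3)
s=observe();print(s["time_s"],s["eef_pos"],s["opening"],s["ft_force"])
shot("wrist","w3b");shot("scene","s3")
ims=[cv2.resize(cv2.imread(f"pics/{n}.png"),(400,300)) for n in ("w3a","w3b")]
c=cv2.resize(cv2.imread("pics/s3.png")[200:320,240:400],(400,300),interpolation=cv2.INTER_CUBIC)
cv2.imwrite("pics/c3.png",np.vstack([np.hstack(ims),np.hstack([c,c*0])]))
E
```

```text
open 0.05998111614419877
[ 0.43165888 -0.31959858  0.08989564] [1.8462081  1.57040653 1.51027871] 0.06040125387479832
False
12.5167 [ 0.43282453 -0.31962683  0.00500275] 0.06034326815645875 [-0.1698855  -0.43585754 -0.22986931]
13.3333 [ 0.43216292 -0.31903388  0.00397808] 0.02048454473946144 [ 0.7404238  -0.11825802 -0.91433208]
```

View pics/c3.png

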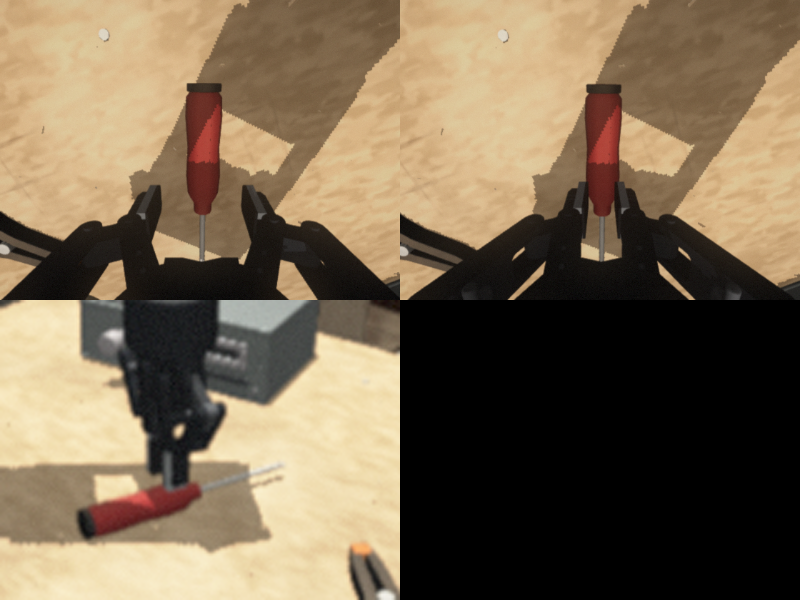

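In the pictures, (201,88)–(201,212) is the handle, and the pads sit right at its tapered front end. The grasp is too far forward, so I'll regrip at the handle's centre.

```bash
python3 - <<'E'
from h import *
from plant import *
ys=np.radians(-19.2); g=np.array([.5455,-.3585])-.142*np.array([np.cos(ys),np.sin(ys)])
gripper_to(.06); move_l([*g,.003],feed=.1); hold(.1)
gripper_to(0.015,f_grip=60);hold(.2)
s=observe();print(s["time_s"],s["eef_pos"],s["opening"],s["ft_force"])
shot("wrist","w4")
if s["opening"]>.02:
    move_l([*g,.06],feed=.12); hold(.1); s=observe();print(s["time_s"],s["eef_pos"],s["opening"],s["ft_force"])
shot("scene","s4"); shot("wrist","w5")
ims=[cv2.resize(cv2.imread(f"pics/{n}.png"),(400,300)) for n in ("w4","w5")]
c=cv2.resize(cv2.imread("pics/s4.png")[200:320,240:400],(400,300),interpolation=cv2.INTER_CUBIC)
cv2.imwrite("pics/c4.png",np.vstack([np.hstack(ims),np.hstack([c,c*0])]))
E
```

```text
15.0667 [ 0.41138878 -0.31180446  0.00299486] 0.014992947029377533 [ 0.08469361 -0.16536371  0.05230381]
```

View pics/c4.png

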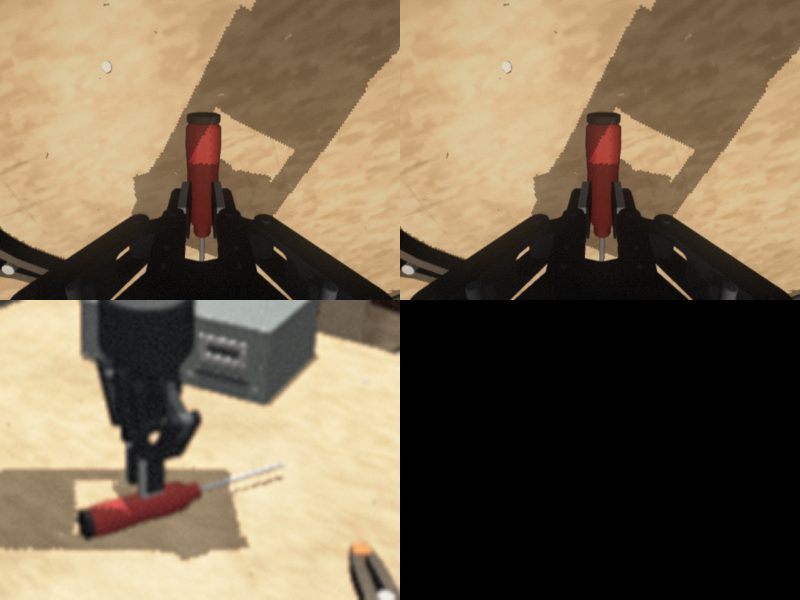

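The view shows the finger ends at (150,495), stopping at the top of the handle and not beside it. So the fingertips seem higher than the nominal TCP. I'll measure their height from the depth data.

```bash
python3 - <<'E'
from h import *
from plant import *
s=observe();print(s["eef_pos"],get_calibration("wrist")["world_from_camera"][:3,3])
for fn,e in (("s4",[.4114,-.3118]),("s3",[.4322,-.319]),("s2",[.4996,-.2497])):
    f=np.load(fn+".npz");P=cloud(f["d"],f["K"],f["T"]);im=f["im"].astype(int)
    m=(np.hypot(P[...,0]-e[0],P[...,1]-e[1])<.06)&(P[...,2]>.003)&(P[...,2]<.12)&(im.max(-1)<110)&(im.max(-1)-im.min(-1)<25)
    L=P[m]
    print(fn,m.sum(),"z pct",np.percentile(L[:,2],[0,1,3,10,50]).round(3),"xy of lowest",L[L[:,2]<np.percentile(L[:,2],6)].mean(0).round(3))
f=np.load("w4.npz");P=cloud(f["d"],f["K"],f["T"]);d=f["d"]
for r in (255,265,275,290,305):
    print(r,[(c,P[r,c].round(3).tolist()) for c in (252,258,262,300,306,312)])
E
```

```text
[ 0.41138779 -0.31179945  0.00300736] [ 0.33373997 -0.28584579  0.17592877]
s4 747 z pct [0.005 0.01  0.016 0.04  0.089] xy of lowest [ 0.358 -0.296  0.015]
s3 727 z pct [0.036 0.039 0.042 0.05  0.091] xy of lowest [ 0.427 -0.321  0.042]
s2 221 z pct [0.076 0.077 0.08  0.084 0.1  ] xy of lowest [ 0.493 -0.256  0.079]
255 [(252, [0.412, -0.334, -0.0]), (258, [0.396, -0.321, 0.039]), (262, [0.397, -0.319, 0.038]), (300, [0.403, -0.3, 0.039]), (306, [0.404, -0.297, 0.039]), (312, [0.425, -0.296, 0.0])]
265 [(252, [0.398, -0.325, 0.042]), (258, [0.395, -0.32, 0.05]), (262, [0.397, -0.318, 0.049]), (300, [0.403, -0.301, 0.048]), (306, [0.403, -0.298, 0.05]), (312, [0.409, -0.296, 0.042])]
275 [(252, [0.395, -0.322, 0.058]), (258, [0.397, -0.319, 0.058]), (262, [0.397, -0.318, 0.058]), (300, [0.403, -0.301, 0.058]), (306, [0.404, -0.299, 0.058]), (312, [0.404, -0.296, 0.059])]
290 [(252, [0.396, -0.321, 0.071]), (258, [0.396, -0.318, 0.072]), (262, [0.397, -0.317, 0.07]), (300, [0.402, -0.302, 0.071]), (306, [0.403, -0.299, 0.071]), (312, [0.403, -0.297, 0.071])]
305 [(252, [0.395, -0.319, 0.082]), (258, [0.4, -0.319, 0.075]), (262, [0.404, -0.319, 0.071]), (300, [0.409, -0.304, 0.071]), (306, [0.401, -0.3, 0.083]), (312, [0.402, -0.298, 0.083])]
```

The depth data settles it. The real fingertips sit about 35 mm above the reported TCP (z=0.037 when it reports 0.003, and 0.076 when it reports 0.040), so the fingers closed above the handle. Laterally the tool frame agrees. I'll apply that offset and descend with a force guard.

```bash
cat >> h.py <<'E'
DZ=.034; OFF=.140   # real finger tips are DZ behind the reported TCP
E
python3 - <<'E'
from h import *
from plant import *
ys=np.radians(-19.2); g=np.array([.5455,-.3585])-OFF*np.array([np.cos(ys),np.sin(ys)])
move_l([*g,.03],feed=.15)   # clear of handle before opening
gripper_to(.06,f_grip=60)
try: print(move_l([*g,.006-DZ],feed=.06,max_force=6))
except Unreachable as e: print("unreach",e)
s=observe();print(s["time_s"],s["eef_pos"],s["opening"],s["ft_force"])
gripper_to(0.015,f_grip=60)
s=observe();print(s["time_s"],s["eef_pos"],s["opening"],s["ft_force"])
E
```

```text
False
17.1667 [ 0.41362123 -0.3127915  -0.02757229] 0.05972115316945986 [ 0.52964872 -0.31121352  0.33885871]
17.575 [ 0.41361518 -0.31274928 -0.02734347] 0.02628813532203303 [-0.84472942  1.54686597  5.97249335]
```

Gripped at 26 mm. I'll lift, bring the tip to about 25 mm in front of the slot, and check it.

```bash
cat >> h.py <<'E'
ZT=.0087  # eef z with tip at 0.050
E
python3 - <<'E'
from h import *
from plant import *
e=observe()["eef_pos"]
move_l([e[0],e[1],.05],feed=.15)
movep(slot(-.06,0,.05),[0,PI2,YB])
move_l(slot(-.025,0,ZT),feed=.1); hold(.2)
shot("scene","s5"); shot("top","t5"); shot("wrist","w6")
s=observe();print(s["time_s"],s["eef_pos"],s["opening"],s["ft_force"],slot(-.025,0,ZT))
a=cv2.resize(cv2.imread("pics/s5.png")[195:270,270:370],(800,600),interpolation=cv2.INTER_CUBIC)
cv2.imwrite("pics/c5.png",a)
E
```

```text
19.7583 [ 0.47500129 -0.25442288  0.00914772] 0.026096589174646294 [-0.18417455  0.69300402 -1.3533193 ] [np.float64(0.4748956843752909), np.float64(-0.2541764659414412), 0.0087]
```

View pics/c5.png

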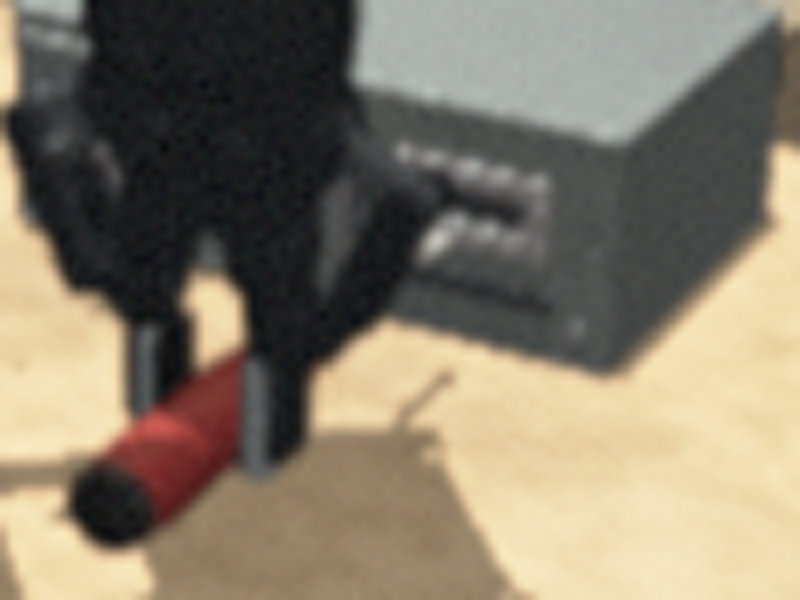

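The screwdriver is held level, and the blade's bright tip shows near crop (445,220), just in front of the slot rim (centre ~(475,200)). I'll check it against the projected target.

```bash
python3 - <<'E'
from h import *
f=np.load("s5.npz");K,T=f["K"],f["T"]
def pr(p):
    q=T[:3,:3].T@(np.array(p)-T[:3,3]);u=K@q/q[2];return ((u[:2]-[270,195])*8).round(0)
for x in (-.035,-.025,-.015,0): print(x,pr([*(SL+RB(YB)@[x,0]),.05]))
for y in(-.019,.019): print("slot side",y,pr([*(SL+RB(YB)@[0,y]),.05]))
f=np.load("t5.npz");im,K,T=f["im"],f["K"],f["T"]
p=T[:3,:3].T@(np.array([*(SL+RB(YB)@[-.025,0]),.05])-T[:3,3]);u=K@p/p[2];print("top px",u[:2])
print(im[180:205,int(u[0])-8:int(u[0])+9].mean(-1).astype(int))
E
```

```text
-0.035 [417. 253.]
-0.025 [432. 241.]
-0.015 [446. 230.]
0 [466. 212.]
slot side -0.019 [520. 226.]
slot side 0.019 [414. 199.]
top px [334.51348108 191.06442545]
[[ 60  64  90  98  99  85 104 141 153 141 105  75  57  47  42  40  39]
 [ 85 101 139 155 149 118  82  63  67  79  84  93  67  58  67  83  87]
 [116  83  62  86 121 129 108  69  43  63  77  85  89 101 117 136 140]
 [133 105  67  46  48  76  85  90  91 114 136 141 143 142 140 138 132]
 [ 59  80  90  92  96 134 144 144 143 141 142 142 142 141 139 135 133]
 [108 135 144 144 143 144 143 141 142 142 140 139 142 141 139 135 134]
 [142 141 140 142 142 140 140 141 142 140 142 141 140 140 138 135 136]
 [140 140 140 140 139 139 141 139 140 140 139 136 137 137 138 138 138]
 [137 138 140 138 137 136 137 137 139 141 138 136 135 139 141 141 143]
 [134 135 137 139 136 129 131 138 141 141 139 137 137 137 141 139 141]
 [133 134 140 142 135 133 127 134 138 143 143 140 139 140 138 139 136]
 [128 132 140 142 135 133 111 108 140 150 145 142 141 141 140 136 134]
 [131 133 138 140 137 134 131 100 136 149 144 141 140 140 139 138 135]
 [135 134 136 136 137 133 133 102 121 142 139 140 141 141 140 139 136]
 [136 136 135 135 135 134 134 101 104 142 124 135 141 139 137 135 135]
 [137 137 137 135 136 136 137 115  82 137 135 138 141 135 132 128 130]
 [135 136 136 135 136 138 139 139  98 135 140 138 137 133 129 130 128]
 [132 133 132 134 136 138 138 139 107 123 146 138 136 134 132 132 133]
 [135 134 133 132 137 137 138 139 108 107 142 127 131 136 139 138 139]
 [132 133 133 137 138 139 136 138 106  87 147 132 134 136 137 137 136]
 [131 130 133 135 137 137 135 133 104  72 138 140 131 130 131 130 131]
 [130 130 131 131 131 131 132 134 104  75 132 143 137 133 131 132 132]
 [130 132 131 133 130 132 133 133 112  88 105 144 140 137 137 138 137]
 [126 130 131 131 128 128 127 127 129 100 100 149 132 136 139 138 137]
 [127 126 130 128 128 128 131 130 130 101  83 147 137 126 127 127 126]]
```

The tip matches its projected spot within a few crop pixels. I'll enter gently and start feeling.

```bash
cat >> h.py <<'E'
def loc(p,off=None):
    l=RB(YB).T@(np.array(p[:2])-SL); return l[0]+OFF,l[1]
def rep(tag):
    from plant import observe
    s=observe(); f=RB(YB).T@s["ft_force"][:2]
    print(tag,"t%.2f x%.4f y%.4f z%.4f op%.4f f"%(s["time_s"],*loc(s["eef_pos"]),s["eef_pos"][2],s["opening"]),f.round(2),s["ft_force"][2].round(2))
    return loc(s["eef_pos"])[0]
E
python3 - <<'E'
from h import *
from plant import *
rep("start")
z=ZT+.001
hit=move_l(slot(.015,0,z),feed=.04,max_force=4); rep(f"enter {hit}")
if not hit:
    hold(.1); hit=move_l(slot(.034,0,z),feed=.02,max_force=4); rep(f"probe {hit}"); hold(.1); x=rep("settled")
E
```

```text
start t19.76 x-0.0249 y-0.0003 z0.0091 op0.0261 f [-0.05  0.72] -1.35
enter False t20.91 x0.0147 y0.0001 z0.0096 op0.0267 f [-0.35  1.62] -0.9
probe True t21.66 x0.0264 y0.0006 z0.0088 op0.0266 f [-0.52 -0.14] 0.07
settled t21.76 x0.0260 y0.0010 z0.0083 op0.0262 f [-0.53 -0.22] -1.38
```

Contact at x≈26 mm is solid, so that's the plate. I'll step sideways and compare depths.

```bash
python3 - <<'E'
from h import *
from plant import *
z=ZT+.0008
for y in (.005,-.005,.010,-.010):
    move_l(slot(.019,loc(observe()["eef_pos"])[1],z),feed=.05)
    move_l(slot(.019,y,z),feed=.05,max_force=5); hold(.1)
    hit=move_l(slot(.0375,y,z),feed=.02,max_force=5); x=rep(f"y={y} {hit}")
    if x>.0295:
        print("gives"); break
if x>.0295:
    hold(.2); rep("held"); shot("scene","s7")
E
```

```text
y=0.005 True t22.97 x0.0273 y0.0055 z0.0086 op0.0265 f [ 0.69 -0.62] -1.33
y=-0.005 True t24.29 x0.0268 y-0.0042 z0.0084 op0.0267 f [-0.58 -0.68] -0.9
y=0.01 True t25.64 x0.0256 y0.0106 z0.0085 op0.0260 f [-0.26  0.91] -1.32
y=-0.01 True t27.09 x0.0255 y-0.0093 z0.0086 op0.0262 f [ 0.2  -0.07] -1.18
```

All five probes stopped at 25.5–27.3 mm, but impact and noise may trigger a 4–5 N guard early. I'll take a force–depth curve with small steps at the deepest spot (y=+5 mm), and compare it with y=-5.

```bash
cat >> h.py <<'E'
def fx(n=6):
    from plant import observe,hold
    v=[]
    for _ in range(n): hold(.02); v.append((RB(YB).T@observe()["ft_force"][:2])[0])
    return -np.mean(v)
def curve(y,z,x0=.024,x1=.036,step=.001,lim=8.5):
    """press in small steps; returns list of (commanded x, actual x, push N over baseline)"""
    from plant import move_l,observe
    out=[]; b=fx()
    for x in np.arange(x0,x1+1e-6,step):
        hit=move_l(slot(x,y,z),feed=.02,max_force=7); f=fx()-b
        out.append((x,loc(observe()["eef_pos"])[0],f,hit))
        if f>lim or hit: break
    for o in out: print("cmd %.4f act %.4f f %.2f %s"%o)
    return out
E
python3 - <<'E'
from h import *
from plant import *
z=ZT+.0008
for y in (.005,-.005):
    move_l(slot(.019,loc(observe()["eef_pos"])[1],z),feed=.05)
    move_l(slot(.021,y,z),feed=.05); rep(f"y {y}")
    o=curve(y,z)
    if o[-1][1]>.030: break
rep("end")
E
```

```text
y 0.005 t27.81 x0.0211 y0.0054 z0.0095 op0.0266 f [ 0.57 -0.64] -1.3
cmd 0.0240 act 0.0240 f -0.19 False
cmd 0.0250 act 0.0250 f -0.04 False
cmd 0.0260 act 0.0260 f 0.14 False
cmd 0.0270 act 0.0264 f 3.41 False
cmd 0.0280 act 0.0269 f 5.76 False
cmd 0.0290 act 0.0277 f 6.39 False
cmd 0.0300 act 0.0286 f 6.53 False
cmd 0.0310 act 0.0295 f 6.69 False
cmd 0.0320 act 0.0303 f 7.05 False
cmd 0.0330 act 0.0313 f 7.59 False
cmd 0.0340 act 0.0327 f 6.48 False
cmd 0.0350 act 0.0335 f 6.59 False
cmd 0.0360 act 0.0344 f 7.02 False
end t32.51 x0.0344 y0.0054 z0.0088 op0.0266 f [-7.16  0.99] 0.27
```

The plate gives here: after contact at 26 mm the force follows a spring slope, and it drops at 32.7 mm, 6 mm in, which looks like the trip. I'll check the drawer with the blade still in the slot.

```bash
python3 - <<'E'
from h import *
from plant import *
shot("top","t7"); shot("scene","s7")
f=np.load("t7.npz");P=cloud(f["d"],f["K"],f["T"]);L=P.copy();L[...,:2]=(P[...,:2]-C0)@RB(YB)
m=(L[...,1]>.0)&(L[...,1]<.09)&(L[...,0]<-.078)&(L[...,0]>-.22)&(L[...,2]>.03)&(L[...,2]<.075)
print("knob pts",m.sum(),"x range",np.percentile(L[m][:,0],[1,50,99]) if m.sum() else None,"y",np.median(L[m][:,1]) if m.sum() else None)
a=[cv2.resize(cv2.imread(f"pics/{n}.png")[y:y+75,x:x+100],(400,300),interpolation=cv2.INTER_CUBIC) for n,y,x in(("t7",150,240),("s7",195,260))]
cv2.imwrite("pics/c7.png",np.hstack(a))
E
```

```text
knob pts 219 x range [-0.1481446  -0.11180684 -0.09802717] y 0.04571397648275826
```

View pics/c7.png

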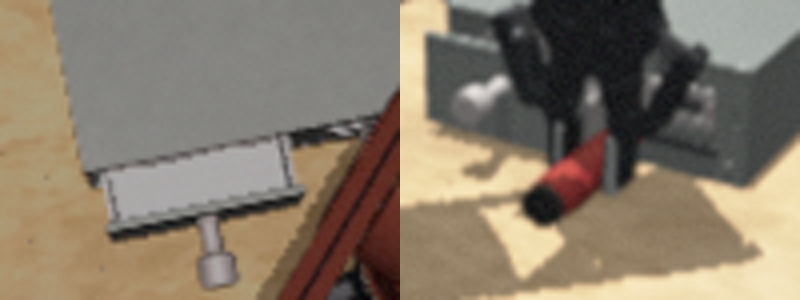

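The drawer has popped out (top view: drawer front at (200,215), knob head at (215,268)). Now I'll withdraw the blade and lay the screwdriver down near where it was.

```bash
python3 - <<'E'
from h import *
from plant import *
f=np.load("t7.npz");P=cloud(f["d"],f["K"],f["T"]);L=P.copy();L[...,:2]=(P[...,:2]-C0)@RB(YB)
m=(L[...,1]>.0)&(L[...,1]<.09)&(L[...,0]<-.125)&(L[...,0]>-.18)&(L[...,2]>.045)&(L[...,2]<.075)
print("knob head",m.sum(),np.percentile(L[m],[2,50,98],axis=0).round(4).tolist())
y=loc(observe()["eef_pos"])[1]
move_l(slot(-.03,y,ZT+.0006),feed=.08); rep("out")
move_l([.42,-.32,.03],feed=.15)
print(move_l([.42,-.32,-.0285],feed=.04,max_force=4)); rep("down")
gripper_to(.06); 
move_l([.42,-.32,.06],feed=.15)
shot("wrist","w8")
f=np.load("w8.npz");im,K,T=f["im"],f["K"],f["T"];P=cloud(f["d"],K,T)
hsv=cv2.cvtColor(im,cv2.COLOR_RGB2HSV);red=((hsv[...,0]<8)|(hsv[...,0]>172))&(hsv[...,1]>150)&(hsv[...,2]>60)
print("handle",red.sum(),np.median(P[red],axis=0),"top z",np.percentile(P[red][:,2],95)); rep("up")
E
```

```text
knob head 85 [[-0.1482, 0.035, 0.0494], [-0.1379, 0.046, 0.0588], [-0.1258, 0.057, 0.0638]]
out t33.58 x-0.0295 y0.0050 z0.0096 op0.0265 f [-0.7  -0.78] -1.38
True
down t35.65 x-0.0915 y-0.0542 z-0.0272 op0.0262 f [0.01 0.68] 5.69
handle 3832 [ 0.40901128 -0.32229034  0.02546331] top z 0.028020502456134213
up t36.87 x-0.0919 y-0.0535 z0.0587 op0.0597 f [-0.61 -0.37] -0.66
```

```bash
python3 - <<'E'
from h import *
from plant import *
movep(box(-.1375,.046,.08),[0,PI2,YB])
print(move_l(box(-.1375,.046,-.001),feed=.1,max_force=8)); rep("at knob")
gripper_to(.01,f_grip=40); rep("grip")
print("pull",move_l(box(-.1375-.080,.046,-.001),feed=.08,max_force=12)); hold(.2)
s=observe();print("local",RB(YB).T@(s["eef_pos"][:2]-C0)); rep("pulled")
gripper_to(.05); hold(.1)
move_l([*s["eef_pos"][:2],.09],feed=.15)
movep([.40,.0,.30],[0,PI2,YB]); hold(.3)
shot("top","t9"); rep("end")
f=np.load("t9.npz");P=cloud(f["d"],f["K"],f["T"]);L=P.copy();L[...,:2]=(P[...,:2]-C0)@RB(YB)
m=(L[...,1]>.0)&(L[...,1]<.09)&(L[...,0]<-.08)&(L[...,0]>-.3)&(L[...,2]>.045)&(L[...,2]<.075)
print("knob/drawer",m.sum(),np.percentile(L[m],[1,50,99],axis=0).round(4).tolist())
cv2.imwrite("pics/c9.png",cv2.imread("pics/t9.png")[100:320,150:470])
E
```

```text
False
at knob t38.76 x0.0719 y0.1132 z-0.0003 op0.0601 f [-0.38  0.59] 0.3
grip t39.18 x0.0723 y0.1116 z0.0001 op0.0222 f [ 0.48 -4.97] 1.71
pull True
local [-0.20499898  0.04387948]
pulled t40.21 x0.0038 y0.1116 z0.0002 op0.0225 f [1.94 1.07] 6.43
end t42.83 x-0.0513 y0.2634 z0.2993 op0.0501 f [-0.45  0.5 ] 0.23
knob/drawer 198 [[-0.2157, 0.0041, 0.0461], [-0.1861, 0.0466, 0.0578], [-0.1634, 0.0867, 0.0747]]
```

View pics/c9.png

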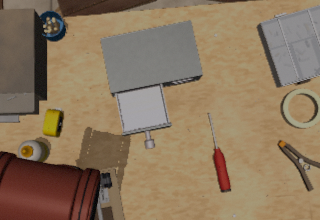

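The drawer looks open and the screwdriver is lying at (218,155) in the crop; glue and tape are in place. I'll check the total travel against the shut picture, since the end-stop force ended the pull at 67.5 mm.

```bash
python3 - <<'E'
from h import *
for n,lo,hi in (("top0",-.16,-.09),("t7",-.19,-.12),("t9",-.26,-.185)):
    f=np.load(n+".npz");P=cloud(f["d"],f["K"],f["T"]);L=P.copy();L[...,:2]=(P[...,:2]-C0)@RB(YB)
    m=(abs(L[...,1]-.046)<.008)&(L[...,0]<hi)&(L[...,0]>lo)&(L[...,2]>.056)&(L[...,2]<.075)
    print(n,m.sum(),np.percentile(L[m][:,0],[0,50,100]).round(4))
for n in ("top0","t9"):
    f=np.load(n+".npz");hsv=cv2.cvtColor(f["im"],cv2.COLOR_RGB2HSV);P=cloud(f["d"],f["K"],f["T"])
    m=(hsv[...,0]>22)&(hsv[...,0]<32)&(hsv[...,1]>180)&(hsv[...,2]>110);m[:,:185]=0;m[:,225:]=0;m[:200]=0;m[245:]=0
    print("tape",m.sum(),P[m].mean(0).round(4), "glue px",f["im"][250,180],P[248:253,178:183].mean((0,1)).round(3))
E
```

```text
top0 51 [-0.1167 -0.1061 -0.0907]
t7 58 [-0.1481 -0.1371 -0.1208]
t9 55 [-0.2157 -0.2053 -0.1865]
tape 316 [0.5366 0.1054 0.0643] glue px [126  83   0] [0.468 0.139 0.136]
tape 327 [0.5367 0.1052 0.0676] glue px [134  90   0] [0.468 0.139 0.137]
```

The drawer has travelled 99 mm in total, so it is on its end stop. Glue and tape haven't moved, and the arm is clear. Handing in.

```bash
python3 -c "
from plant import *
print(observe()['time_s']); job_done()"
```

```text
42.825
the job is handed in; nothing more can be done
```

The drawer is open and the job was handed in at 42.8 s of the 72 s allowed; no verdict was reported.

**What I did:** I felt for the latch at five positions across the slot. I then pressed in 1 mm steps 5 mm left of the slot's centre. The blade met the striker at about 26 mm and the latch tripped about 6 mm further in. The highest averaged push I measured was 7.6 N. I withdrew the blade, laid the screwdriver down near its first place, pulled the knob until the drawer reached its end stop, and let go.

**Last checks:**
- **Drawer:** the knob moved 99 mm between the first and last top views.
- **Screwdriver:** it lies flat on the bench, with the top of the handle at 28 mm. I did not measure its tip separately.
- **Glue and tape measure:** neither moved measurably (under 1 mm across the bench).
- **Robot:** the arm is clear of everything.

**What disagreed:**
- **Fingertip height:** the real fingertips sit about 35 mm behind the reported tool point. My first three attempts to grip the screwdriver closed above the handle without touching it. I measured the offset from camera depth and corrected for it.
- **Early stops:** the five quick probes, with a 4–5 N guard, all stopped at the plate, even the one at the striker. Only the stepped press told the two apart. While the blade was on the striker, forces read about 3 N above the stated spring; I did not find out why.
- **Pull ended early:** the pull stopped on its force guard at 67.5 mm of the commanded 80 mm. That was the drawer's end stop, since the total travel is 99 mm.

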